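# Set the bleed valve a quarter turn off its seat and hold it

### The arm

A 6-joint arm with a two-finger parallel gripper is mounted at the origin on a cart in front of the work surface, level with it; the furniture and walls round the work are solid. World frame = base frame: x ahead of the robot, y to its left, z up, the work surface at z = 0. Lengths are in m, angles in rad, forces in N, time in s.
With the tool pointing down it reaches from about 0.375 to 0.9 m from the base axis. Payload 3.1 kg.
Tool frame: the origin (TCP) lies midway between the tips of the shut fingers; the grasp point (between the pads) lies 19 mm behind it; z points along the fingers, y is the line along which they close (so a half turn about z gives the same grasp; the last joint's range is limited). The gripper opens to 85 mm and grips with 20 to 120 N. Pads are 22 mm wide; open, the fingers measure 114 mm over their backs; the gripper's body (76 mm by 85 mm) begins 54 mm behind the grasp point. The pads swing forward as they close: fully open they stand 13 mm farther back than shut.
Start: joints at [-1.5, 0.527, 1.433, -0, 1.181, -0.178], TCP at [0.155, -0.606, 0.231] pointing down, gripper open.
Joint ranges: [-3.08, 3.08], [-0.75, 2.2], [0.22, 2.44], [-1.43, 4.57], [0, 2.65], [-2.85, 2.85]. Speed limits (rad/s): [2.79, 2.79, 3.14, 3.14, 3.14, 3.14].

### API

Orientations are given as a rotation vector (axis times angle).
In Python, from station import sensors, eyes, manip gives the robot as it stands.
- The arm moves only by the shell command python3 -m crank 'ROWS' [FORCE]. ROWS is JSON, a list of rows, each an object with "fingers": the opening in per cent of the stroke, from 0 (shut) to 100 (fully open); "slide": the shift along the tool's x, y, z in mm, a list of three; "rot": the turn, a rotation vector about the tool's x, y, z in rad, a list of three. In form: [{"fingers": fingers, "slide": [dx, dy, dz], "rot": [ax, ay, az]}, ...]. A call has 1 to 20 rows; each row shifts and turns the commanded pose from where the row before left it, along the tool's axes as they then stand; what a row does not reach is not made up. A row lasts 1/12 s, in which the tool goes at most 41.7 mm and 7.16 degrees, less where a joint would pass 70% of its speed; a pose out of reach is approached as far as the arm can. A call with a gripper value outside its range is refused whole. The fingers move at their own pace and stop on an object; FORCE is the grip in N (left out, the last holds). Time passes only in rows, so rows that do not move let the fingers close. It gives the time, the measured TCP pose, the force, the opening and the grip force at its end, in the units of the state.
- sensors.get_state(): the state, without advancing time (a new reading comes with each control period).
- eyes.grab_frame(name): name is "scene" or "top" or "wrist"; returns a dict with "color" (400x640x3 uint8, red, green, blue), "fx", "fy", "cx", "cy" (pixels), "R" (3x3) and "t" (3): a world point X has camera coordinates R X + t. Camera axes: x right, y down, z forward; pixel columns grow to the right and rows downward; lengths in m; the calibration is good to about 2 mm. A picture is of the moment at which its call begins. There is no depth.
- manip.finish_job(): hands the job in; it is judged then, once.
The state is a dict: "t": time; "joint_pos": joint angles; "qd": joint speeds; "joint_efforts": joint torques, N m; "ee_pos": TCP position; "tool_rot": TCP orientation; "contact_force": force on the tool from outside, world axes, zero at the start; "moment": the same for the moment, N m; "width": opening from 0.0 (shut) to 1.0 (fully open); "grasp_force": force on a finger pad.
Only numpy, scipy, OpenCV 4.12 (cv2) and the standard library are available. Lean on these libraries where they do the work, as an engineer would, in place of code of your own. Each camera call takes 0.05 s, during which the arm holds its last target. There are 200 camera calls.

### The job

Turn the black knob of the bleed valve clockwise until the needle just seats, gently, because forcing it scores the seat. Then back it off a quarter turn from where it seated and finish there, still gripping the knob quite still, so that I can nip up the lock nut under it; leave the spanner, the vial and the small beaker where they are.

Things in the scene. Friction and masses are not known exactly. Their poses are not given: they have to be found in the camera images.
- bleed_valve: the valve stand: grey base plate 80 (x) x 150 (y) x 13 mm, heavy, does not move. Origin on the worktop under the knob's axis; the plate reaches 40 mm before and behind it, 53 mm to the right (-y), 97 mm to the left (+y). On it a steel valve block, a brass hose barb to the right (ends 52 mm from the axis, 33 mm high) and a black gauge 51 mm across to the left, centre 66 mm from the axis, 44 mm high
- closed_mark (a point): thick red mark at the front edge of the white dial plate under the knob (dial 62 mm across, top 47 mm above the worktop, black ticks every 30 degrees, long ones every quarter turn). The point lies 26 mm from the knob's axis. The knob's white line stands over this mark when the needle just seats. On the dial, a brass lock nut 21 mm across, up to 54 mm high, round a 9 mm spindle
- thumb_knob: the knob: black, knurled, round, 36 mm across and 26 mm high, axis upright; its origin is the centre of its underside, 61 mm above the worktop when seated (it rises 1.5 mm per turn as it opens). A white index line on its top and side points along its own -x
- knob_grip (a point): point on the knob's axis 15 mm above its underside (76 mm above the worktop when seated, 11 mm below the knob's top), a good height for the middle of the finger pads: finger tips may reach 20 mm lower and still clear the dial
- spindle (a joint): turn of the needle spindle in rad: 0 where the needle sits on its seat (a hard stop), positive is open, anticlockwise seen from above (about +z); fully open 5.2. It drags with 0.05 N m and stays where it is left. The knob turns it through a spring coupling, so the knob's angle is spindle + coupling
- coupling (a joint): twist of the spring coupling between spindle and knob in rad, 2 N m per rad: near 0 (within 0.03) while the spindle turns freely; once the needle is on its seat, turning the knob further clockwise winds it below 0 (-0.05 is 0.1 N m, a light seating; -0.25 is 0.5 N m, too hard)
- spanner: steel spanner 137 mm long, 34 mm across its jaw, 7 mm high, lying in front of the stand; origin under its middle; leave it alone
- vial_black: glass vial with a black cap, 24 mm across, 56 mm high, standing to the right of the stand; origin in the middle of its underside; leave it alone
- small_beaker: small glass beaker, 55 x 61 mm, 56 mm high, standing to the left of the stand; origin in the middle of its underside; leave it alone

How it is judged:
By the outcome, as a careful person would: the job done as asked, in the order asked, and still so for the second after the job is handed in, while the arm keeps its last pose, push and grip.
It also fails if it takes over 54 s, if anything falls off the work surface, if the arm or the gripper's body presses on something with over 40 N, if the wrist force passes 120 N, or if a joint passes its speed limit or range.

## Working session

There is one attempt and no reset: what is moved stays moved. The work goes in short steps, Python scripts to look and compute and a shell command to move; the robot and the scene stay as the last step left them, time stands still between calls to the robot, and variables do not carry over. Pictures are saved under pics/ and viewed, at most 10 in all, crops included, and the job is handed in when it is done.

```bash
ls; mkdir -p pics; python3 - <<'E'
from station import sensors, eyes
import cv2
for n in("scene","top"):
    f=eyes.grab_frame(n); cv2.imwrite(f"pics/{n}0.png",f["color"][:,:,::-1]); print(n,f["fx"],f["cx"],f["cy"],f["R"],f["t"])
s=sensors.get_state(); print(s)
E
```

```text
pics
scene 447.3236034673997 314.37674022203385 203.94442351414213 [[-0.4706921  -0.8821949   0.01345791]
 [-0.47345293  0.23967931 -0.84758254]
 [ 0.7445074  -0.40532209 -0.53049291]] [0.45409182 0.25286845 0.65727028]
top 411.69879392471927 310.8950249477401 195.89087707842074 [[ 0.00362396 -0.99976595  0.02132844]
 [-0.98113562 -0.00767736 -0.19316819]
 [ 0.19328673 -0.02022606 -0.98093381]] [0.26925369 0.50905747 0.83256671]
{'t': 0.1, 'joint_pos': array([-1.49947210e+00,  5.28388119e-01,  1.43377120e+00, -2.77800862e-05,
        1.18140842e+00, -1.78482654e-01]), 'qd': array([ 0.00135163, -0.00167338, -0.00141871,  0.00172808, -0.00120443,
        0.00043952]), 'joint_efforts': array([-5.45018192e-04, -4.43304563e+01, -1.78587019e+01, -1.67194521e-04,
        3.86395652e-03,  1.13854628e-05]), 'ee_pos': array([ 0.15449533, -0.60493785,  0.23042326]), 'tool_rot': array([-3.11515838e+00, -3.91146831e-01, -1.25772863e-04]), 'contact_force': array([-0.02493903, -0.6030829 ,  0.99687241]), 'moment': array([ 0.06989704, -0.00734989, -0.0036626 ]), 'grasp_force': 0.0, 'width': 1.003920499345306}
```

View pics/top0.png

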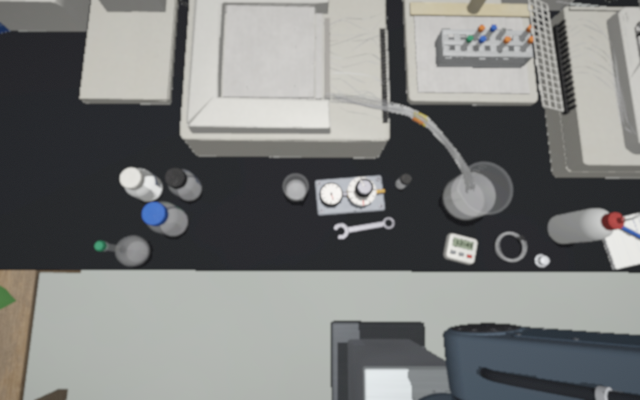

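View pics/scene0.png

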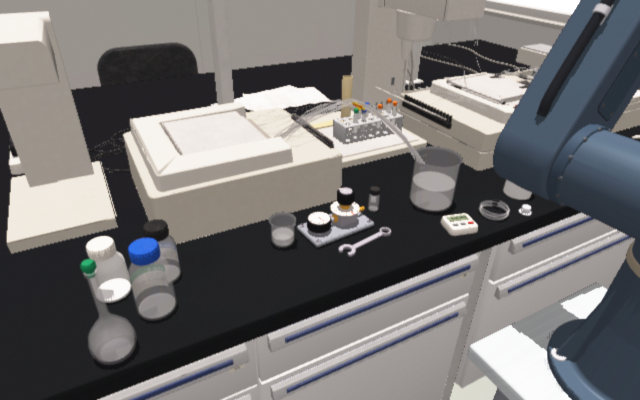

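The knob's top sits at about (364,187) in the top view and (345,192) in the scene view. The stand is at about (350,195), the beaker is to its left, the vial to its right, and the spanner in front.

```bash
cat > h.py <<'E'
import numpy as np, cv2
from station import sensors, eyes
from scipy.spatial.transform import Rotation as Ro
def ray(f,u,v):
    R=np.array(f["R"]);t=np.array(f["t"])
    d=R.T@np.array([(u-f["cx"])/f["fx"],(v-f["cy"])/f["fy"],1]); return -R.T@t,d
def plane(f,u,v,z):
    o,d=ray(f,u,v); return o+d*(z-o[2])/d[2]
def proj(f,X):
    c=np.array(f["R"])@np.array(X)+np.array(f["t"]); return np.array([f["fx"]*c[0]/c[2]+f["cx"],f["fy"]*c[1]/c[2]+f["cy"]])
def tri(f,p,g,q):
    a,d=ray(f,*p);b,e=ray(g,*q)
    s=np.linalg.lstsq(np.c_[d,-e],b-a,rcond=None)[0]; P=a+d*s[0];Q=b+e*s[1]; return (P+Q)/2,np.linalg.norm(P-Q)
def go(target,yaw_des):
    "move in tool axes to world target; tool x-axis world yaw"
    s=sensors.get_state();M=Ro.from_rotvec(s["tool_rot"])
    x=M.as_matrix()[:,0];yaw=np.arctan2(x[1],x[0])
    G=Ro.from_matrix(np.array([[np.cos(yaw_des),np.sin(yaw_des),0],[np.sin(yaw_des),-np.cos(yaw_des),0],[0,0,-1]]))
    print("t",s["t"],"ee",s["ee_pos"].round(4),"yaw",round(yaw,3),"q",s["joint_pos"].round(3))
    print("slide mm",(M.inv().apply(np.array(target)-s["ee_pos"])*1000).round(1),"rot",(M.inv()*G).as_rotvec().round(4))
E
python3 - <<'E'
from h import *
f=eyes.grab_frame("top");g=eyes.grab_frame("scene")
print(tri(f,(364,187),g,(345,192)), plane(f,364,187,.087), plane(g,345,192,.087))
a=cv2.resize(f["color"][165:245,270:420],None,fx=5,fy=5,interpolation=cv2.INTER_CUBIC)
cv2.imwrite("pics/c.png",a[:,:,::-1])
w=eyes.grab_frame("wrist");s=sensors.get_state()
M=Ro.from_rotvec(s["tool_rot"]).as_matrix();c=-np.array(w["R"]).T@w["t"]
print("cam in tool",M.T@(c-s["ee_pos"]),"R cam->tool",(M.T@np.array(w["R"]).T).round(3),w["fx"])
go((.455,-.12,.25),0)
E
```

```text
(array([0.5204013 , 0.16457761, 0.08354105]), np.float64(0.0023143033789018433)) [0.51901413 0.16413218 0.087     ] [0.51606593 0.16878191 0.087     ]
cam in tool [ 0.07277869 -0.00078694 -0.14249741] R cam->tool [[-0.001 -0.96  -0.282]
 [ 1.    -0.001  0.   ]
 [-0.001 -0.282  0.96 ]] 294.82252661434484
t 0.25 ee [ 0.1545 -0.6053  0.2309] yaw 0.25 q [-1.5    0.528  1.433  0.     1.181 -0.179]
slide mm [ 411.1 -395.9  -18.7] rot [-1.000e-03 -1.000e-04  2.498e-01]
```

View pics/c.png

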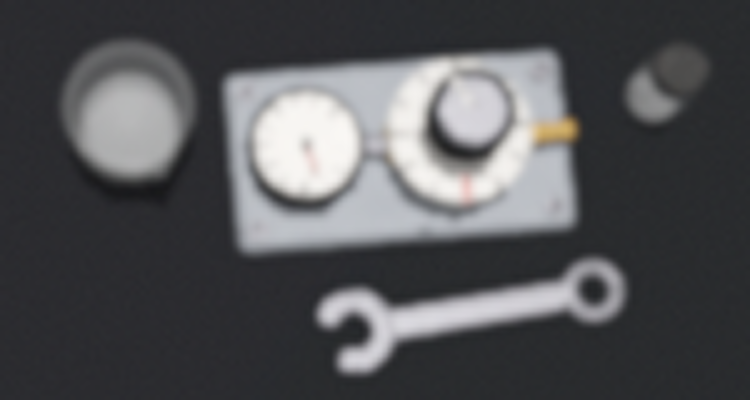

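The crop shows the knob at about (475,110), with its white line towards the far left, roughly half a turn or more open. The red mark is at (467,190). I go over the knob, with the tool turned so that one grasp can make the whole turn.

```bash

python3 -m crank '[{"fingers":100,"slide":[21.9,-20.6,-5.6],"rot":[0,0,0]},{"fingers":100,"slide":[21.9,-20.6,-5.6],"rot":[0,0,0]},{"fingers":100,"slide":[21.9,-20.6,-5.6],"rot":[0,0,0]},{"fingers":100,"slide":[21.9,-20.6,-5.6],"rot":[0,0,0]},{"fingers":100,"slide":[21.9,-20.6,-5.6],"rot":[0,0,0]},{"fingers":100,"slide":[21.9,-20.6,-5.6],"rot":[0,0,0]},{"fingers":100,"slide":[21.9,-20.6,-5.6],"rot":[0,0,0]},{"fingers":100,"slide":[21.9,-20.6,-5.6],"rot":[0,0,0]},{"fingers":100,"slide":[21.9,-20.6,-5.6],"rot":[0,0,0]},{"fingers":100,"slide":[21.9,-20.6,-5.6],"rot":[0,0,0]},{"fingers":100,"slide":[21.9,-20.6,-5.6],"rot":[0,0,0]},{"fingers":100,"slide":[21.9,-20.6,-5.6],"rot":[0,0,0]},{"fingers":100,"slide":[21.9,-20.6,-5.6],"rot":[0,0,0]},{"fingers":100,"slide":[21.9,-20.6,-5.6],"rot":[0,0,0]}]' 
python3 -m crank '[{"fingers":100,"slide":[14.8,-22.9,0],"rot":[0,0,0]},{"fingers":100,"slide":[14.8,-22.9,0],"rot":[0,0,0]},{"fingers":100,"slide":[14.8,-22.9,0],"rot":[0,0,0]},{"fingers":100,"slide":[14.8,-22.9,0],"rot":[0,0,0]},{"fingers":100,"slide":[14.8,-22.9,0],"rot":[0,0,0]},{"fingers":100,"slide":[14.8,-22.9,0],"rot":[0,0,0]},{"fingers":100,"slide":[14.8,-22.9,0],"rot":[0,0,0]},{"fingers":100,"slide":[14.8,-22.9,0],"rot":[0,0,0]},{"fingers":100,"slide":[14.8,-22.9,0],"rot":[0,0,0]},{"fingers":100,"slide":[14.8,-22.9,0],"rot":[0,0,0]},{"fingers":100,"slide":[14.8,-22.9,0],"rot":[0,0,0]},{"fingers":100,"slide":[14.8,-22.9,0],"rot":[0,0,0]},{"fingers":100,"slide":[14.8,-22.9,0],"rot":[0,0,0]},{"fingers":100,"slide":[14.8,-22.9,0],"rot":[0,0,0]},{"fingers":100,"slide":[14.8,-22.9,0],"rot":[0,0,0]},{"fingers":100,"slide":[14.8,-22.9,0],"rot":[0,0,0]}]'
python3 -c "
from h import *
go((.519,.163,.22),4.0)"
```

```text
t: 1.42
ee_pos: [0.3808, -0.2489, 0.3101]
tool_rot: [3.117, 0.391, 0.0]
contact_force: [-0.7, -0.6, -0.9]
width: 1.001
grasp_force: 0.0
t: 2.75
ee_pos: [0.5193, 0.1646, 0.3097]
tool_rot: [3.117, 0.392, -0.0]
contact_force: [1.0, 0.2, 0.4]
width: 1.004
grasp_force: 0.0
t 2.75 ee [0.5193 0.1646 0.3097] yaw 0.25 q [ 0.102  0.333  1.534 -0.     1.274  1.423]
slide mm [-0.7  1.5 89.7] rot [ 2.0000e-04 -0.0000e+00  2.5332e+00]
```

```bash

python3 -m crank '[{"fingers":100,"slide":[0,0,3],"rot":[0,0,-0.1217]},{"fingers":100,"slide":[0,0,3],"rot":[0,0,-0.1217]},{"fingers":100,"slide":[0,0,3],"rot":[0,0,-0.1217]},{"fingers":100,"slide":[0,0,3],"rot":[0,0,-0.1217]},{"fingers":100,"slide":[0,0,3],"rot":[0,0,-0.1217]},{"fingers":100,"slide":[0,0,3],"rot":[0,0,-0.1217]},{"fingers":100,"slide":[0,0,3],"rot":[0,0,-0.1217]},{"fingers":100,"slide":[0,0,3],"rot":[0,0,-0.1217]},{"fingers":100,"slide":[0,0,3],"rot":[0,0,-0.1217]},{"fingers":100,"slide":[0,0,3],"rot":[0,0,-0.1217]},{"fingers":100,"slide":[0,0,3],"rot":[0,0,-0.1217]},{"fingers":100,"slide":[0,0,3],"rot":[0,0,-0.1217]},{"fingers":100,"slide":[0,0,3],"rot":[0,0,-0.1217]},{"fingers":100,"slide":[0,0,3],"rot":[0,0,-0.1217]},{"fingers":100,"slide":[0,0,3],"rot":[0,0,-0.1217]}]'
python3 -m crank '[{"fingers":100,"slide":[0,0,3],"rot":[0,0,-0.1217]},{"fingers":100,"slide":[0,0,3],"rot":[0,0,-0.1217]},{"fingers":100,"slide":[0,0,3],"rot":[0,0,-0.1217]},{"fingers":100,"slide":[0,0,3],"rot":[0,0,-0.1217]},{"fingers":100,"slide":[0,0,3],"rot":[0,0,-0.1217]},{"fingers":100,"slide":[0,0,3],"rot":[0,0,-0.1217]},{"fingers":100,"slide":[0,0,3],"rot":[0,0,-0.1217]},{"fingers":100,"slide":[0,0,3],"rot":[0,0,-0.1217]},{"fingers":100,"slide":[0,0,3],"rot":[0,0,-0.1217]},{"fingers":100,"slide":[0,0,3],"rot":[0,0,-0.1217]},{"fingers":100,"slide":[0,0,3],"rot":[0,0,-0.1217]},{"fingers":100,"slide":[0,0,3],"rot":[0,0,-0.1217]},{"fingers":100,"slide":[0,0,3],"rot":[0,0,-0.1217]},{"fingers":100,"slide":[0,0,3],"rot":[0,0,-0.1217]},{"fingers":100,"slide":[0,0,3],"rot":[0,0,-0.1217]},{"fingers":100,"slide":[0,0,0],"rot":[0,0,0]}]'
python3 -c "
from h import *
w=eyes.grab_frame('wrist')
p=proj(w,(.519,.163,.087));print(p)
np.save('w0.npy',w,allow_pickle=True)
a=w['color'];cv2.imwrite('pics/w0.png',a[:,:,::-1])
go((.519,.163,.22),3.9)"
```

```text
t: 4.0
ee_pos: [0.5191, 0.1632, 0.2645]
tool_rot: [-1.588, -2.71, 0.0]
contact_force: [0.4, -0.3, -0.2]
width: 0.997
grasp_force: 0.0
t: 5.33
ee_pos: [0.5187, 0.1632, 0.2191]
tool_rot: [1.166, -2.916, -0.001]
contact_force: [0.2, 0.5, 0.2]
width: 0.999
grasp_force: 0.0
[319.43257535 192.32771738]
t 5.3833 ee [0.5189 0.1632 0.2194] yaw -2.385 q [ 0.099  0.434  1.649  0.     1.059 -2.228]
slide mm [ 0.1 -0.2 -0.6] rot [ 0.0006 -0.0007 -0.0017]
```

View pics/w0.png

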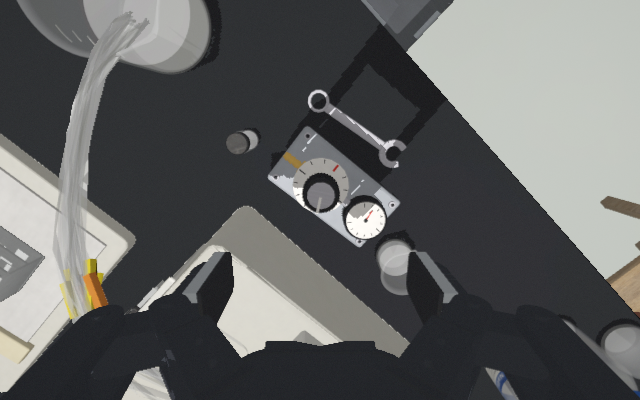

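The wrist view shows the knob's top at about (320,194), its white line running to (318,212), and the red mark at (336,168). I measure these finely.

```bash
python3 - <<'E'
from h import *
w=np.load('w0.npy',allow_pickle=True).item()
c=w['color'];i=c.astype(int)
x0,y0=280,145
sub=i[y0:y0+80,x0:x0+80];r,g,b=sub[...,0],sub[...,1],sub[...,2]
m=((r-g>50)&(r-b>50)).astype(np.uint8);n,l,st,ce=cv2.connectedComponentsWithStats(m)
for k in range(1,n): 
    if st[k,4]>3: print("red",st[k,4],ce[k]+[x0,y0],plane(w,*(ce[k]+[x0,y0]),.047))
cv2.imwrite('pics/w0c.png',cv2.resize(c[y0:y0+80,x0:x0+80],(600,600),interpolation=cv2.INTER_CUBIC)[:,:,::-1])
E
```

```text
red 15 [335.33333333 167.6       ] [0.49477604 0.16351215 0.047     ]
```

View pics/w0c.png

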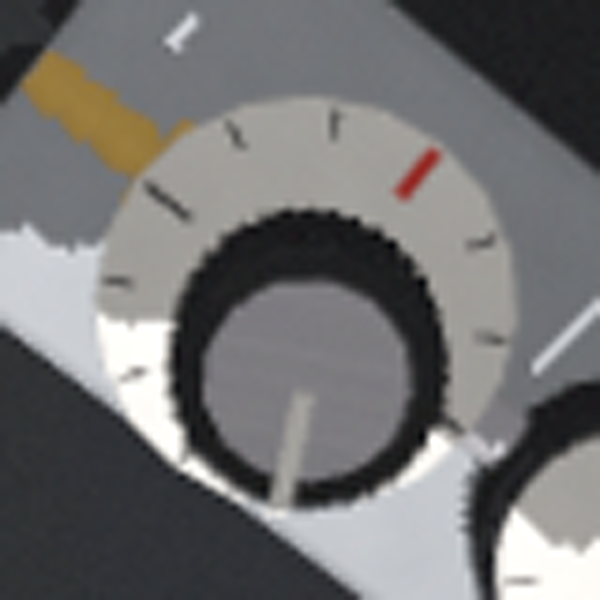

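The enlarged crop shows the grey top face centred at about (307,379), the line from (305,392) to (283,505), the dial centred near (307,303), and the red mark at (417,174).

```bash
python3 - <<'E'
from h import *
w=np.load('w0.npy',allow_pickle=True).item()
P=lambda x,y,z:plane(w,280+(x+.5)/7.5-.5,145+(y+.5)/7.5-.5,z)
kt=P(307,379,.088);d=P(307,303,.047);a=P(305,392,.088);b=P(283,505,.088);r0=P(403,196,.047);r1=P(434,153,.047)
print(kt,d,a,b,r0,r1,np.linalg.norm(r1-d))
A=lambda v:np.degrees(np.arctan2(v[1],v[0]))
print("line",A(b-a),A(b-kt),"mark",A(r1-r0),A((r0+r1)/2-d),A((r0+r1)/2-kt))
print("theta",np.radians((A(b-a)-A(r1-r0))%360))
go((kt[0],kt[1],.060),3.9)
E
```

```text
[0.52009825 0.16546118 0.088     ] [0.51962489 0.16515251 0.047     ] [0.52152468 0.1664659  0.088     ] [0.53454693 0.17491068 0.088     ] [0.49869376 0.16428116 0.047     ] [0.49119069 0.16315221 0.047     ] 0.02850447274749345
line 32.96296018575751 33.18486663941402 mark -171.44314811288982 -176.67078558753622 -176.03306687752487
theta 3.5675596009995005
t 5.3833 ee [0.5189 0.1632 0.2194] yaw -2.385 q [ 0.099  0.434  1.649  0.     1.059 -2.228]
slide mm [ -2.5   0.7 159.4] rot [ 0.0006 -0.0007 -0.0017]
```

```bash

python3 -m crank '[{"fingers":100,"slide":[-1,0.3,12],"rot":[0,0,0]},{"fingers":100,"slide":[-1,0.4,12],"rot":[0,0,0]},{"fingers":100,"slide":[-0.5,0,12],"rot":[0,0,0]},{"fingers":100,"slide":[0,0,12],"rot":[0,0,0]},{"fingers":100,"slide":[0,0,12],"rot":[0,0,0]},{"fingers":100,"slide":[0,0,12],"rot":[0,0,0]},{"fingers":100,"slide":[0,0,12],"rot":[0,0,0]},{"fingers":100,"slide":[0,0,12],"rot":[0,0,0]},{"fingers":100,"slide":[0,0,12],"rot":[0,0,0]},{"fingers":100,"slide":[0,0,12],"rot":[0,0,0]},{"fingers":100,"slide":[0,0,0],"rot":[0,0,0]},{"fingers":100,"slide":[0,0,0],"rot":[0,0,0]}]'
python3 -c "
from h import *
w=eyes.grab_frame('wrist')
np.save('w1.npy',w,allow_pickle=True)
print(proj(w,(.5199,.1653,.088)))
cv2.imwrite('pics/w1.png',w['color'][100:400,120:520,::-1])
print(sensors.get_state()['moment'])
go((.5199,.1653,.055),3.9)"
```

```text
t: 6.38
ee_pos: [0.5203, 0.1655, 0.0995]
tool_rot: [1.161, -2.918, -0.001]
contact_force: [0.1, 0.4, 0.2]
width: 1.003
grasp_force: 0.0
[320.15318464 244.11672173]
[0.01581748 0.01747969 0.00536768]
t 6.4333 ee [0.5209 0.1655 0.1001] yaw -2.384 q [ 0.103  0.615  1.743  0.     0.784 -2.225]
slide mm [ 0.9  0.5 45.1] rot [-0.0003  0.0004 -0.0007]
```

View pics/w1.png

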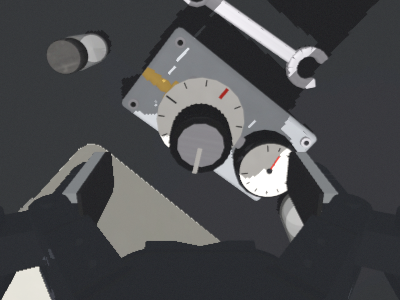

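The knob's top is at crop (201,146), within 1 px of prediction and between the fingers. I go down and close gently.

```bash

python3 -m crank '[{"fingers":100,"slide":[0.3,0.3,9],"rot":[0,0,0]},{"fingers":100,"slide":[0.3,0.2,9],"rot":[0,0,0]},{"fingers":100,"slide":[0.3,0,9],"rot":[0,0,0]},{"fingers":100,"slide":[0,0,9],"rot":[0,0,0]},{"fingers":100,"slide":[0,0,9],"rot":[0,0,0]},{"fingers":100,"slide":[0,0,0],"rot":[0,0,0]}]'
python3 -m crank '[{"fingers":50,"slide":[0,0,0],"rot":[0,0,0]},{"fingers":45,"slide":[0,0,0],"rot":[0,0,0]},{"fingers":40,"slide":[0,0,0],"rot":[0,0,0]},{"fingers":35,"slide":[0,0,0],"rot":[0,0,0]},{"fingers":30,"slide":[0,0,0],"rot":[0,0,0]},{"fingers":30,"slide":[0,0,0],"rot":[0,0,0]},{"fingers":30,"slide":[0,0,0],"rot":[0,0,0]},{"fingers":30,"slide":[0,0,0],"rot":[0,0,0]},{"fingers":30,"slide":[0,0,0],"rot":[0,0,0]},{"fingers":30,"slide":[0,0,0],"rot":[0,0,0]}]' 25
python3 -c "
from h import *
s=sensors.get_state();print(s['moment'],s['contact_force'],s['grasp_force'],s['width'])
go((.5199,.1653,.055),3.9)"
```

```text
t: 6.93
ee_pos: [0.5181, 0.165, 0.0526]
tool_rot: [1.162, -2.915, -0.002]
contact_force: [-0.7, -0.2, -0.1]
width: 0.999
grasp_force: 0.0
t: 7.77
ee_pos: [0.5198, 0.1653, 0.0551]
tool_rot: [-1.164, 2.917, -0.0]
contact_force: [0.4, 0.8, 5.2]
width: 0.411
grasp_force: 26.9
[0.23230179 0.15613703 0.00163088] [0.40033877 0.83351174 5.2287412 ] 26.887857913970947 0.41095831998354465
t 7.7667 ee [0.5198 0.1653 0.0551] yaw -2.382 q [ 0.103  0.691  1.767  0.     0.684 -2.227]
slide mm [-0.  -0.1  0.1] rot [-0.0004  0.0007  0.0008]
```

Gripped centrally at 27 N with little side load. Now I turn clockwise the first part, following the thread down, and check for slip.

```bash

python3 -m crank '[{"fingers":30,"slide":[0,0,0.024],"rot":[0,0,0.05]},{"fingers":30,"slide":[0,0,0.024],"rot":[0,0,0.1]},{"fingers":30,"slide":[0,0,0.024],"rot":[0,0,0.1]},{"fingers":30,"slide":[0,0,0.024],"rot":[0,0,0.1]},{"fingers":30,"slide":[0,0,0.024],"rot":[0,0,0.1]},{"fingers":30,"slide":[0,0,0.024],"rot":[0,0,0.1]},{"fingers":30,"slide":[0,0,0.024],"rot":[0,0,0.1]},{"fingers":30,"slide":[0,0,0.024],"rot":[0,0,0.1]},{"fingers":30,"slide":[0,0,0.024],"rot":[0,0,0.1]},{"fingers":30,"slide":[0,0,0.024],"rot":[0,0,0.05]}]'
python3 -c "
from h import *
s=sensors.get_state();print(s['moment'],s['contact_force'])
go((.5199,.1653,.055),3.0)"
python3 -m crank '[{"fingers":30,"slide":[0,0,0.024],"rot":[0,0,0.05]},{"fingers":30,"slide":[0,0,0.024],"rot":[0,0,0.1]},{"fingers":30,"slide":[0,0,0.024],"rot":[0,0,0.1]},{"fingers":30,"slide":[0,0,0.024],"rot":[0,0,0.1]},{"fingers":30,"slide":[0,0,0.024],"rot":[0,0,0.1]},{"fingers":30,"slide":[0,0,0.024],"rot":[0,0,0.1]},{"fingers":30,"slide":[0,0,0.024],"rot":[0,0,0.1]},{"fingers":30,"slide":[0,0,0.024],"rot":[0,0,0.1]},{"fingers":30,"slide":[0,0,0.024],"rot":[0,0,0.1]},{"fingers":30,"slide":[0,0,0.024],"rot":[0,0,0.1]},{"fingers":30,"slide":[0,0,0.024],"rot":[0,0,0.1]},{"fingers":30,"slide":[0,0,0.024],"rot":[0,0,0.1]},{"fingers":30,"slide":[0,0,0.024],"rot":[0,0,0.1]},{"fingers":30,"slide":[0,0,0.024],"rot":[0,0,0.1]},{"fingers":30,"slide":[0,0,0.024],"rot":[0,0,0.1]},{"fingers":30,"slide":[0,0,0.024],"rot":[0,0,0.1]},{"fingers":30,"slide":[0,0,0.024],"rot":[0,0,0.05]},{"fingers":30,"slide":[0,0,0],"rot":[0,0,0]}]'
python3 -c "
from h import *
w=eyes.grab_frame('wrist')
np.save('w2.npy',w,allow_pickle=True)
p=proj(w,(.5199,.1653,.0875)).astype(int);print(p)
x,y=p-60
cv2.imwrite('pics/w2.png',cv2.resize(w['color'][y:y+120,x:x+120],(600,600),interpolation=cv2.INTER_CUBIC)[:,:,::-1]);print(x,y)
s=sensors.get_state();print(s['moment'],s['contact_force'])
go((.5199,.1653,.055),1.4)"
```

```text
t: 8.6
ee_pos: [0.52, 0.1649, 0.0549]
tool_rot: [0.226, 3.132, -0.001]
contact_force: [-0.4, -1.3, 5.2]
width: 0.413
grasp_force: 27.0
[-0.15788965  0.10349775  0.01005719] [-0.43478692 -1.28120135  5.21686012]
t 8.6 ee [0.52   0.1649 0.0549] yaw 2.997 q [ 1.030e-01  6.910e-01  1.767e+00 -1.000e-03  6.830e-01 -1.323e+00]
slide mm [ 0.1  0.4 -0.1] rot [-0.0004  0.001  -0.0027]
t: 10.1
ee_pos: [0.5193, 0.1645, 0.0545]
tool_rot: [2.403, 2.023, -0.002]
contact_force: [-2.2, -2.9, 6.5]
width: 0.415
grasp_force: 27.1
[319 291]
259 231
[-0.35466288  0.2254345   0.04400461] [-1.76206575 -1.65269419  5.90855483]
t 10.15 ee [0.5193 0.1645 0.0545] yaw 1.401 q [ 0.102  0.692  1.767 -0.002  0.683  0.273]
slide mm [ 0.9  0.5 -0.5] rot [-0.0003  0.0012  0.0013]
```

View pics/w2.png

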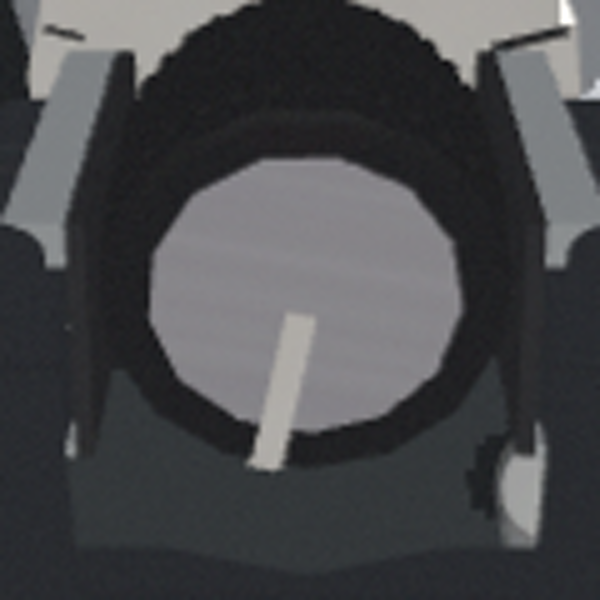

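The line runs from (301,315) to (267,468) in the crop, so it has kept its place in the hand and has not slipped. I work out what remains.

```bash
python3 - <<'E'
from h import *
w=np.load('w2.npy',allow_pickle=True).item()
P=lambda x,y,z:plane(w,259+(x+.5)/5-.5,231+(y+.5)/5-.5,z)
a=P(301,315,.0875);b=P(267,468,.0875);v=b-a;k=P(306,295,.0875)
L=np.degrees(np.arctan2(v[1],v[0]));print(k,"line",L,"rel tool",(L-np.degrees(1.401))%360,"axis->end",np.degrees(np.arctan2(*(b-k)[1::-1])))
print("left rad",np.radians((L+175.3)%360))
E
```

```text
[0.52032971 0.16621916 0.0875    ] line -110.83560392142536 rel tool 168.8930089807463 axis->end -110.98474284496216
left rad 1.1251159618808488
```

```bash
cat > m.py <<'E'
from h import *
s=sensors.get_state();x=Ro.from_rotvec(s["tool_rot"]).as_matrix()[:,0]
print("yaw %.4f Mz %.4f"%(np.arctan2(x[1],x[0]),s["moment"][2]),s["contact_force"].round(1),s["ee_pos"].round(4),s["t"])
E
python3 -m crank '[{"fingers":30,"slide":[0,0,0.024],"rot":[0,0,0.05]},{"fingers":30,"slide":[0,0,0.024],"rot":[0,0,0.1]},{"fingers":30,"slide":[0,0,0.024],"rot":[0,0,0.1]},{"fingers":30,"slide":[0,0,0.024],"rot":[0,0,0.1]},{"fingers":30,"slide":[0,0,0.024],"rot":[0,0,0.1]},{"fingers":30,"slide":[0,0,0.024],"rot":[0,0,0.1]},{"fingers":30,"slide":[0,0,0.024],"rot":[0,0,0.1]},{"fingers":30,"slide":[0,0,0.024],"rot":[0,0,0.1]},{"fingers":30,"slide":[0,0,0.024],"rot":[0,0,0.1]},{"fingers":30,"slide":[0,0,0.024],"rot":[0,0,0.05]}]' >/dev/null; python3 m.py
for i in 1 2 3; do python3 -m crank '[{"fingers":30,"slide":[0,0,0.012],"rot":[0,0,0.02]},{"fingers":30,"slide":[0,0,0.01],"rot":[0,0,0.02]}]'>/dev/null; python3 m.py; done
```

```text
yaw 0.4972 Mz 0.0226 [-1.8 -1.1  7.2] [0.5189 0.1648 0.0542] 10.9833
yaw 0.4603 Mz 0.0215 [-1.9 -1.2  7.6] [0.5189 0.1647 0.0542] 11.15
yaw 0.4205 Mz 0.0718 [-2.1 -0.8  7.8] [0.5189 0.1648 0.0543] 11.3167
yaw 0.3804 Mz 0.0655 [-1.7 -1.4  7.3] [0.5189 0.1648 0.0542] 11.4833
```

```bash
for i in 1 2 3 4; do python3 -m crank '[{"fingers":30,"slide":[0,0,0.005],"rot":[0,0,0.02]}]'>/dev/null; python3 m.py;python3 -m crank '[{"fingers":30,"slide":[0,0,0],"rot":[0,0,0]}]'>/dev/null; python3 m.py; done
```

```text
yaw 0.3605 Mz 0.0613 [-2.  -0.   7.5] [0.5189 0.1648 0.0542] 11.5667
yaw 0.3608 Mz 0.0471 [-2.1 -1.2  6.5] [0.5188 0.1648 0.0542] 11.65
yaw 0.3411 Mz 0.0625 [-2.2 -0.7  6.8] [0.5189 0.1649 0.0542] 11.7333
yaw 0.3408 Mz -0.0111 [-2.3 -1.1  7.2] [0.5189 0.1649 0.0542] 11.8167
yaw 0.3210 Mz 0.0588 [-1.4 -0.7  7.3] [0.5189 0.1648 0.0542] 11.9
yaw 0.3208 Mz 0.0462 [-2.1 -0.4  7.5] [0.5189 0.1648 0.0542] 11.9833
yaw 0.3010 Mz -0.0499 [-2.4 -0.4  7.5] [0.5189 0.1649 0.0542] 12.0667
yaw 0.3007 Mz 0.0277 [-2.6 -1.7  7.5] [0.5188 0.1649 0.0542] 12.15
```

```bash
cat > m2.py <<'E'
from h import *
s=sensors.get_state();x=Ro.from_rotvec(s["tool_rot"]).as_matrix()[:,0]
print("%.4f %.4f %.4f %.2f"%(np.arctan2(x[1],x[0]),s["moment"][2],s["joint_efforts"][5],s["t"]))
E
for i in 1 2; do python3 -m crank '[{"fingers":30,"slide":[0,0,0.005],"rot":[0,0,0.02]}]'>/dev/null; for j in 1 2 3 4 5; do python3 -m crank '[{"fingers":30,"slide":[0,0,0],"rot":[0,0,0]}]'>/dev/null; python3 m2.py; done; done
```

```text
0.2807 0.0113 0.1379 12.32
0.2813 0.0813 0.0527 12.40
0.2815 0.0576 0.0445 12.48
0.2813 0.0217 0.0441 12.57
0.2813 0.0517 0.0441 12.65
0.2608 0.0661 0.1486 12.82
0.2614 0.0600 0.0633 12.90
0.2614 -0.0120 0.0550 12.98
0.2615 0.0212 0.0546 13.07
0.2614 0.0642 0.0546 13.15
```

Joint 6 effort is nearly noise-free, so I use it as the torque gauge.

```bash

for i in 1 2 3; do python3 -m crank '[{"fingers":30,"slide":[0,0,0.005],"rot":[0,0,0.02]},{"fingers":30,"slide":[0,0,0],"rot":[0,0,0]},{"fingers":30,"slide":[0,0,0],"rot":[0,0,0]},{"fingers":30,"slide":[0,0,0],"rot":[0,0,0]}]'>/dev/null; python3 m2.py; done
```

```text
0.2416 0.0628 0.0904 13.48
0.2218 0.1233 0.1257 13.82
0.2020 0.1948 0.1610 14.15
```

The needle has seated: the effort climbs linearly at about the coupling's stiffness, now 0.16 N m (coupling near −0.08). The unloaded seat comes out at tool yaw 0.293, where the line stands within 1° of the mark. I back off to yaw 1.885, which allows for the drag twist.

```bash

python3 -m crank '[{"fingers":30,"slide":[0,0,-0.02],"rot":[0,0,-0.05]},{"fingers":30,"slide":[0,0,-0.024],"rot":[0,0,-0.1]},{"fingers":30,"slide":[0,0,-0.024],"rot":[0,0,-0.1]},{"fingers":30,"slide":[0,0,-0.024],"rot":[0,0,-0.1]},{"fingers":30,"slide":[0,0,-0.024],"rot":[0,0,-0.1]},{"fingers":30,"slide":[0,0,-0.024],"rot":[0,0,-0.1]},{"fingers":30,"slide":[0,0,-0.024],"rot":[0,0,-0.1]},{"fingers":30,"slide":[0,0,-0.024],"rot":[0,0,-0.1]},{"fingers":30,"slide":[0,0,-0.024],"rot":[0,0,-0.1]},{"fingers":30,"slide":[0,0,-0.024],"rot":[0,0,-0.1]},{"fingers":30,"slide":[0,0,-0.024],"rot":[0,0,-0.1]},{"fingers":30,"slide":[0,0,-0.024],"rot":[0,0,-0.1]},{"fingers":30,"slide":[0,0,-0.024],"rot":[0,0,-0.1]},{"fingers":30,"slide":[0,0,-0.024],"rot":[0,0,-0.1]},{"fingers":30,"slide":[0,0,-0.024],"rot":[0,0,-0.1]},{"fingers":30,"slide":[0,0,-0.02],"rot":[0,0,-0.1]},{"fingers":30,"slide":[0,0,0],"rot":[0,0,-0.083]},{"fingers":30,"slide":[0,0,0],"rot":[0,0,-0.05]},{"fingers":30,"slide":[0,0,0],"rot":[0,0,0]},{"fingers":30,"slide":[0,0,0],"rot":[0,0,0]}]'
python3 -m crank '[{"fingers":30,"slide":[0,0,0],"rot":[0,0,0]},{"fingers":30,"slide":[0,0,0],"rot":[0,0,0]}]' >/dev/null; python3 m2.py
python3 -c "
from h import *
w=eyes.grab_frame('wrist')
np.save('w3.npy',w,allow_pickle=True)
p=proj(w,(.5199,.1653,.0875)).astype(int)
x,y=p-60;print(x,y)
cv2.imwrite('pics/w3.png',cv2.resize(w['color'][y:y+120,x:x+120],(600,600),interpolation=cv2.INTER_CUBIC)[:,:,::-1])"
```

```text
t: 15.82
ee_pos: [0.5195, 0.1645, 0.0546]
tool_rot: [1.847, 2.54, -0.001]
contact_force: [-0.8, -3.0, 7.6]
width: 0.411
grasp_force: 27.1
1.8842 -0.0440 -0.0394 15.98
258 231
```

View pics/w3.png

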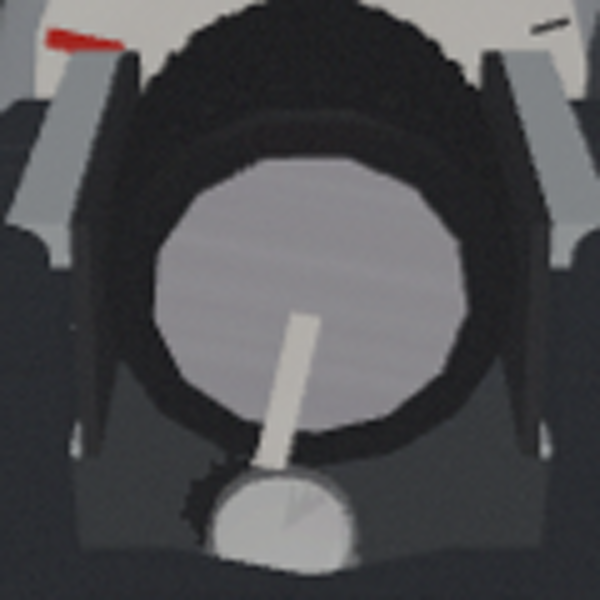

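The line again runs from (305,315) to (270,468), in the same place in the hand, so there was no slip. It stands about 91° anticlockwise of the mark.

```bash
python3 -c "
from station import manip
print(manip.finish_job())"
```

```text
the job is handed in; nothing more can be done
None
```

I turned the knob clockwise until the needle seated lightly (about 0.16 N m), then backed it off a quarter turn (about 91° by the index line), and the gripper is holding it still at about 27 N. I didn't go near the spanner, vial or beaker, and I handed the job in at about 16 s; no verdict came back.

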